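# Stamp a lot's record card after the waterproof test

## Robot

A 6-joint arm with a two-finger parallel gripper is mounted at the origin on the work surface. World frame = base frame: x ahead of the robot, y to its left, z up, the work surface at z = 0. Lengths are in m, angles in rad, forces in N, time in s.
With the tool pointing down it reaches from about 0.3 to 0.875 m from the base axis. Payload 6.4 kg.
Tool frame: the origin (TCP) lies midway between the tips of the shut fingers; the grasp point (between the pads) lies 19 mm behind it; z points along the fingers, x is the direction in which the jaws open and shut, and the axes are right-handed (so a half turn about z gives the same grasp; the last joint's range is limited). The gripper opens to 88 mm and grips with 3 to 60 N. Pads are 18 mm wide; open, the fingers measure 123 mm over their backs; the gripper's body (75 mm by 187 mm) begins 45 mm behind the grasp point.
Start: joints at [0.95, 0.181, 1.607, -0, 1.354, -0.206], TCP at [0.232, 0.526, 0.239] pointing down, gripper open.
Joint ranges: [-2.99, 2.99], [-0.89, 2.07], [0.3, 2.58], [-1.14, 4.28], [0, 2.63], [-3.12, 3.12]. Speed limits (rad/s): [2.57, 2.57, 3.01, 3.14, 3.14, 3.14].

## Interface

Orientations are given as [roll, pitch, yaw] about the fixed x, y, z axes, in that order (R = Rz(yaw) Ry(pitch) Rx(roll)).
In Python, from plant import bot, optics gives the robot as it stands.
- The arm moves only by the tool drive_tool, never from a script. Its arguments are lists of equal length, an entry for each row: "dr": the turn, a rotation vector about the tool's x, y, z in rad, a list of three; "travel": the shift along the tool's x, y, z in mm, a list of three; "gripper": the closure, from 0 (fully open) to 1 (shut). A call has 1 to 8 rows; each row is the pose to reach, as a shift and turn from the pose commanded when the call began, along the tool's axes at that moment; what a row does not reach only later rows make up. A row lasts 1/8 s, in which the tool goes at most 62.5 mm and 10.7 degrees, less where a joint would pass 70% of its speed; a pose out of reach is approached as far as the arm can. A call with a gripper value outside its range is refused whole. The fingers move at their own pace and stop on an object; the grip force is fixed at half the most. Time passes only in rows, so rows that repeat a pose let the fingers close. It gives the time, the measured TCP pose, the force and the opening at its end, in the units of the state.
- bot.get_state(): the state, without advancing time (a new reading comes with each control period).
- optics.grab_frame(name): name is "side" or "top" or "wrist"; returns the picture (400x640x3 uint8, red, green, blue); there is no depth.
- optics.calibration(name): a dict with "intrinsics" (3x3 intrinsics, pixels), "view" (4x4, takes a point from world to camera coordinates); the wrist camera has in their place "tool_from_camera" (4x4, takes a point from camera to tool coordinates, whose origin is the TCP and whose axes are the tool frame's). Camera axes: x right, y down, z forward; pixel columns grow to the right and rows downward; lengths in m; the calibration is good to about 2 mm. The wrist camera is an equidistant fisheye: a pixel r from the principal point sees the ray r / f radians off the axis. A picture is of the moment at which its call begins: read the wrist's pose just before it. calibration takes no time and is no camera call.
- bot.hand_in(): hands the job in, once; it reports no verdict.
The state is a dict: "time": time; "qpos": joint angles; "qd": joint speeds; "effort": joint torques, N m; "tool_pos": TCP position; "ee_rot": TCP orientation; "wrist_force": force on the tool from outside, world axes, zero at the start; "torque": the same for the moment, N m; "finger_gap": opening from 0.0 (shut) to 1.0 (fully open).
Only numpy, scipy, OpenCV 4.12 (cv2) and the standard library are available. Lean on these libraries where they do the work, as an engineer would, in place of code of your own. Each camera call takes 0.05 s, during which the arm holds its last target.

## Task

This lot has passed its waterproof test: take the green stamp out of the stamp tray and stamp the record card in the middle of its blank box, lined up with the box's lines. Press the stamp squarely and fully down with a steady push, hold it still for a moment, then let the cap spring back and lift the stamp straight off without sliding it or touching the rest of the card. Stand it back upright in its own place in the tray and leave everything else where it is.

Things in the scene. Friction and masses are not known exactly. Their poses are not given: they have to be found in the camera images.
- pass_stamp: Green self-inking hand stamp, loose, 0.17 kg, 98 mm tall, upright in one of the tray's two places. Black open frame with a foot 46 mm (x) by 70 mm (y), 10 mm high; spring-loaded green cap above. Origin: centre of the foot's underside, z up, y along the long side; the pose is that of the frame. Its imprint is the same either way round, so half a turn does not matter.
- pass_grip (a point): Grip point of the green stamp: centre of its cap, 75 mm above the foot's underside, axes as the stamp. The cap is 40 mm (x) by 64 mm (y) and spans 34 to 98 mm above the foot; its top has a green dot on a white window. Grip it across the 40 mm width, on the two ribbed faces.
- pass_cap (a joint): how far the cap of the green stamp is pushed down over its frame, in m: 0 when sprung up, 0.016 at the stop, where the die prints on the card. The spring needs 5 N to start and 13 N at the stop, and lifts the cap again when let go; about 14 mm or more makes a full print.
- reject_stamp: the red stamp (red cap with a red diamond on top), otherwise the same as the green one and standing in the other place of the tray; leave it alone.
- stamp_tray: Fixed grey tray, 68 mm (x) by 196 mm (y), with two places side by side along y, centres 48 mm either side of its centre, each 60 mm (x) by 92 mm (y) inside; floor 4 mm thick, rim 14 mm high. Origin: centre of its underside. The stamps stand on its floor, long sides about along its y; which is in which place varies.
- clipboard: Fixed aluminium clipboard, 260 mm (x) by 180 mm (y), flat on the table, with a white record card, its face 5 mm above the table. A steel clip, 23 mm high, lies 92 mm and more to +x of the origin (centre of underside). Two printed boxes on the card, centres 10 and 80 mm to -x of the origin: one bears a blue round imprint, the other is blank; which is which varies.
- box_centre (a point): centre of the blank printed box on the face of the record card (5 mm above the table); the box measures 62 mm (x) by 86 mm (y) to the outside of its dark lines, a little larger all round than the stamp's foot, whose long side goes along the box's y. z up.
- stamped_box: the other printed box of the same size, with the blue imprint of an earlier step; origin at its centre on the card's face. Do not stamp there.
- watch_carrier: bystander: loose white tray with six watch heads, 130 x 200 x 26 mm, at the right-hand side of the table; origin at the centre of its underside.
- gift_box: bystander: loose dark blue presentation box, 112 x 152 x 70 mm, at the left-hand side of the table; origin at the centre of its underside.
- sample_cup: bystander: loose white plastic cup, 60 mm across and 75 mm high, beyond the work; origin at the centre of its underside.
Mind the look-alikes: they are no part of the job. What is meant by the stamp_tray is not brown or purple, and is the larger of those in its own colour.

How it is judged:
On the way, in this order (a step that is already met when the one before it is completed fails the run):
1. the green stamp stands squarely in the blank box and is pressed fully down, at rest, for 0.3 s (value of joint pass_cap above 0.0135 m and contact force between pass_stamp and clipboard above 6 N and horizontal distance between pass_stamp and box_centre below 0.009 m and angle between the y axis of pass_stamp and the y axis of box_centre, either way round below 0.18 rad and angle between pass_stamp's own z axis and vertical below 0.06 rad and linear speed of pass_stamp below 0.015 m/s), for 0.3 s.
2. the cap has sprung back and the stamp is lifted clear of the card (value of joint pass_cap below 0.003 m and z of pass_stamp in the frame of box_centre above 0.03 m), for 0.1 s.
At the end, for the whole second after the job is handed in: The green stamp stands upright (within 3 degrees), released and at rest with its cap up, on the floor of its own place in the tray (within 30 mm of where it stood); the red stamp is within 15 mm and the watch carrier, presentation box and cup are within 20 mm of where they were (distance of pass_stamp from where it was at the start of the episode below 0.03 m and angle between pass_stamp's own z axis and vertical below 0.06 rad and z of pass_stamp in the frame of stamp_tray below 0.007 m and value of joint pass_cap below 0.003 m and linear speed of pass_stamp below 0.01 m/s and distance of reject_stamp from where it was at the start of the episode below 0.015 m and angle between reject_stamp's own z axis and vertical below 0.1 rad and distance of each of watch_carrier, gift_box, sample_cup from where it was at the start of the episode below 0.02 m); the robot touches nothing.
It fails at once if the stamp is pressed (cap down 10 mm or more) on the card while off the blank box's centre by more than 11 mm, askew by more than 14 degrees, or leaning by more than 5 degrees (value of joint pass_cap above 0.01 m and contact force between pass_stamp and clipboard above 1 N and (horizontal distance between pass_stamp and box_centre above 0.011 m or angle between the y axis of pass_stamp and the y axis of box_centre, either way round above 0.25 rad or angle between pass_stamp's own z axis and vertical above 0.09 rad)).
It fails at once if the stamp slides (faster than 25 mm/s) while its die is down on the card (value of joint pass_cap above 0.0125 m and contact force between pass_stamp and clipboard above 1 N and linear speed of pass_stamp above 0.025 m/s).
It fails at once if the stamp touches or is dragged over the card or clipboard elsewhere, more than 20 mm from the blank box's centre (contact force between pass_stamp and clipboard above 0.5 N and horizontal distance between pass_stamp and box_centre above 0.02 m).
It fails at once if the stamp is slammed or forced on to the card with more than 60 N (contact force between pass_stamp and clipboard above 60 N).
It fails at once if the red stamp is moved by more than 20 mm, or the watch carrier, presentation box or cup by more than 30 mm (distance of reject_stamp from where it was at the start of the episode above 0.02 m or distance of any of watch_carrier, gift_box, sample_cup from where it was at the start of the episode above 0.03 m).
It also fails if it takes over 56 s, if anything falls off the work surface, if the arm or the gripper's body presses on something with over 40 N, if the wrist force passes 120 N, or if a joint passes its speed limit or range.

## Working session

There is one attempt and no reset: what is moved stays moved. The work goes in short steps, Python scripts to look and compute and a tool call to move; the robot and the scene stay as the last step left them, time stands still between calls to the robot, and variables do not carry over. Pictures are saved under pics/ and viewed, and the job is handed in when it is done.

Besides the shell and the picture viewer there is one more tool, called after "Emit:" by a JSON object that holds its "name" and its "arguments". drive_tool: Moves the arm, as the interface text tells. Its arguments: {"type":"object","properties":{"dr":{"type":"array"},"travel":{"type":"array"},"gripper":{"type":"array"}},"required":["dr","travel","gripper"]}

```bash
mkdir -p pics; ls
python3 - <<'E'
from plant import bot, optics
import cv2
print(bot.get_state())
for n in ["top","side"]:
    im=optics.grab_frame(n); cv2.imwrite(f"pics/{n}0.png",im[:,:,::-1])
for n in ["top","side","wrist"]: print(n,optics.calibration(n))
E
```

```text
pics
{'time': 0.0, 'qpos': array([ 9.49718703e-01,  1.81518746e-01,  1.60794576e+00,  7.87088366e-06,
        1.35380741e+00, -2.06274675e-01]), 'qd': array([ 5.04260475e-05,  5.55637505e-04, -7.57336324e-04, -4.99649354e-04,
        1.53414286e-04,  3.68196321e-04]), 'effort': array([ 1.86273981e-03, -4.33862829e+01, -3.41860127e+01,  7.04774517e-02,
        3.83995101e-02, -1.76457384e-04]), 'tool_pos': array([0.23139627, 0.52582848, 0.23785276]), 'ee_rot': array([-3.14124119e+00,  1.64209223e-03,  1.15599197e+00]), 'wrist_force': array([-0.80851344, -0.66879221,  0.04168086]), 'torque': array([ 0.06556206, -0.02352264, -0.01704394]), 'finger_gap': 0.9999620225129592}
top {'intrinsics': array([[399.51812952,   0.        , 324.19316523],
       [  0.        , 399.51812952, 199.88173615],
       [  0.        ,   0.        ,   1.        ]]), 'view': array([[-1.82544286e-02, -9.99829050e-01,  2.94064393e-03,
         3.93477896e-05],
       [-9.97638819e-01,  1.80195223e-02, -6.62728016e-02,
         5.93988924e-01],
       [ 6.62084833e-02, -4.14347266e-03, -9.97797208e-01,
         1
[... 369 characters left out ...]
0.51581869, -0.74085384,  0.30122027],
       [ 0.45162292,  0.58761767, -0.67137338,  1.04157491],
       [ 0.        ,  0.        ,  0.        ,  1.        ]])}
wrist {'intrinsics': array([[309.70691629,   0.        , 318.43215421],
       [  0.        , 309.70691629, 203.35439609],
       [  0.        ,   0.        ,   1.        ]]), 'tool_from_camera': array([[ 9.99999342e-01, -9.09588098e-04, -6.99533349e-04,
         6.59851211e-05],
       [ 1.07797755e-03,  9.53613816e-01,  3.01030776e-01,
        -7.82693835e-02],
       [ 3.93270656e-04, -3.01031331e-01,  9.53614169e-01,
        -1.45787021e-01],
       [ 0.00000000e+00,  0.00000000e+00,  0.00000000e+00,
         1.00000000e+00]])}
```

View pics/top0.png

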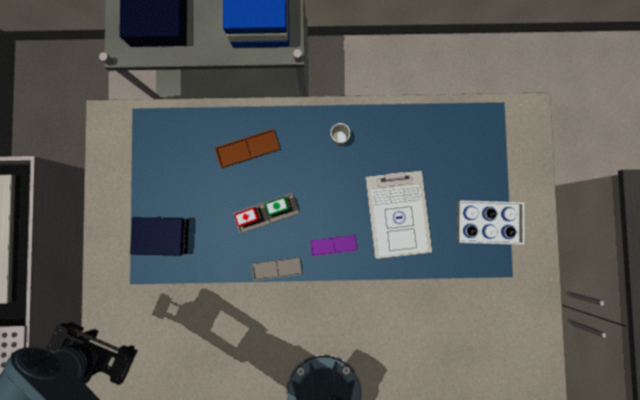

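View pics/side0.png

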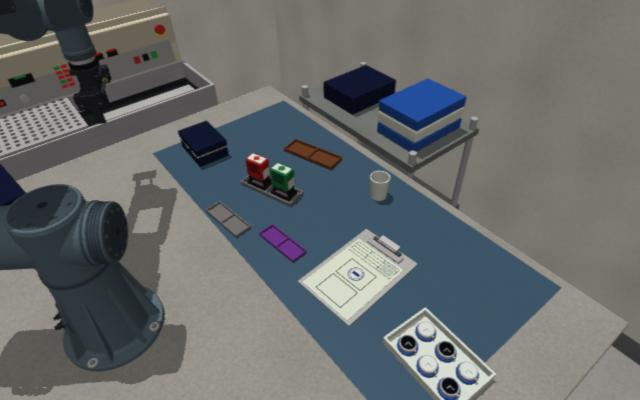

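Top view: the green-dot cap is at (278,206) and the red-diamond cap at (246,216), both in the larger grey tray. The tray look-alikes are small grey (277,268), purple (334,245) and brown (248,148). The boxes are blank (402,240) and imprinted (399,216). I choose the cap at (278,206) and the box at (402,240). Next I measure them roughly and check a crop.

```bash
cat > h.py <<'E'
import numpy as np, cv2
from scipy.spatial.transform import Rotation as R
from plant import bot, optics
def toolT(s=None):
    s=s or bot.get_state(); T=np.eye(4); T[:3,:3]=R.from_euler('xyz',s['ee_rot']).as_matrix(); T[:3,3]=s['tool_pos']; return T
def rays(name,uv,T=None):
    c=optics.calibration(name); K=c['intrinsics']; uv=np.atleast_2d(uv).astype(float)
    x=(uv-K[:2,2])/K[0,0]
    if name=='wrist':
        r=np.linalg.norm(x,axis=1,keepdims=True); d=np.hstack([x/np.maximum(r,1e-9)*np.sin(r),np.cos(r)]); M=T@c['tool_from_camera']
    else:
        d=np.hstack([x,np.ones((len(x),1))]); M=np.linalg.inv(c['view'])
    return M[:3,3], d@M[:3,:3].T
def plane(name,uv,z,T=None):
    o,d=rays(name,uv,T); return o+d*((z-o[2])/d[:,2])[:,None]
def proj(name,P,T=None):
    c=optics.calibration(name);K=c['intrinsics'];P=np.atleast_2d(P)
    M=np.linalg.inv(T@c['tool_from_camera']) if name=='wrist' else c['view']
    q=P@M[:3,:3].T+M[:3,3]
    if name=='wrist':
        n=np.linalg.norm(q[:,:2],axis=1);th=np.arctan2(n,q[:,2]);return q[:,:2]/n[:,None]*th[:,None]*K[0,0]+K[:2,2]
    return q[:,:2]/q[:,2:]*K[0,0]+K[:2,2]
E
python3 - <<'E'
from h import *
im=cv2.imread("pics/top0.png")
cv2.imwrite("pics/crop0.png",cv2.resize(im[150:290,210:450],None,fx=3.3,fy=3.3,interpolation=cv2.INTER_CUBIC))
for n,uv,z in [("green",(278,206),.102),("red",(246,216),.102),("blank",(402,240),.005),("stamped",(399,216),.005),("tray",(267,213),.014),("cup",(340,133),.07),("clip",(396,176),.02)]:
    print(n,plane("top",uv,z)[0].round(3))
E
```

```text
green [0.573 0.124 0.102]
red [0.546 0.218 0.102]
blank [ 0.464 -0.253  0.005]
stamped [ 0.54  -0.246  0.005]
tray [0.556 0.169 0.014]
cup [ 0.793 -0.062  0.07 ]
clip [ 0.665 -0.237  0.02 ]
```

View pics/crop0.png

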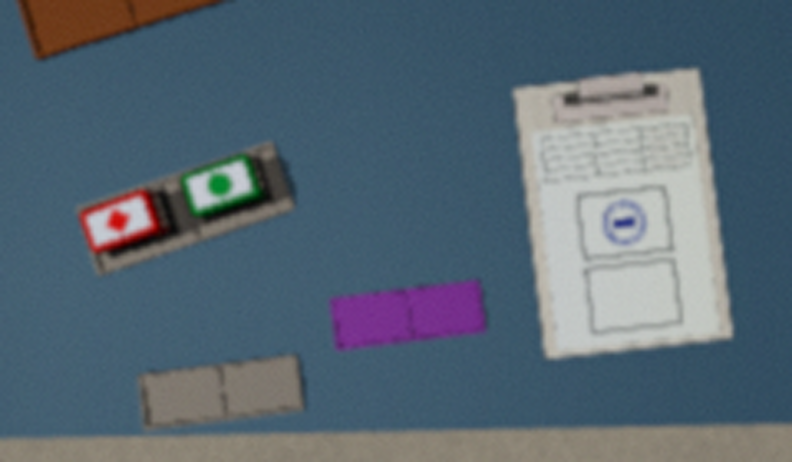

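The crop confirms it: green dot in the larger grey tray's right place, blank box nearest the robot. Moving the wrist camera over the green stamp.

Emit:
{"name": "drive_tool", "arguments": {"dr": [[0, 0, 0.1], [0, 0, 0.2], [0, 0, 0.3], [0, 0, 0.42], [0, 0, 0.54], [0, 0, 0.66], [0, 0, 0.77], [0, 0, 0.86]], "travel": [[-15, 30, 0], [-42, 85, 0], [-69, 142, 0], [-96, 198, 0], [-123, 254, 0], [-150, 310, 0], [-177, 366, 0], [-200, 415, 0]], "gripper": [0, 0, 0, 0, 0, 0, 0, 0]}}

```text
time: 1.1
tool_pos: [0.5319, 0.1739, 0.2384]
ee_rot: [-3.141, 0.0, 0.292]
wrist_force: [0.3, -0.2, 0.5]
finger_gap: 1.002
```

Run:
```python
from h import *
import json
optics.grab_frame("wrist")
s=bot.get_state(); T=toolT(s); np.save("T1.npy",T)
im=optics.grab_frame("wrist")[:,:,::-1]; cv2.imwrite("pics/w1.png",im); print(s['tool_pos'],s['ee_rot'],abs(s['qd']).max())
```

```text
[0.53573532 0.16915116 0.23847546] [ 3.13798597e+00 -1.42981476e-03  2.84905650e-01] 0.07058541456675085
```

View pics/w1.png

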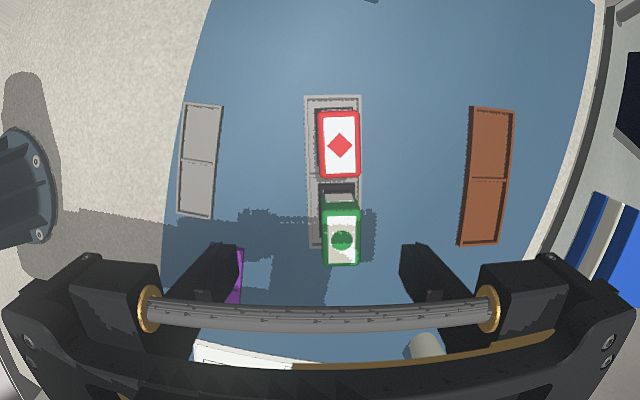

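The wrist view shows the red cap at (340,144) and the green cap at (341,238), its dot at (341,240), with the tray around both. Measuring dot, window and tray.

Run:
```python
from h import *
T=np.load("T1.npy"); im=cv2.imread("pics/w1.png"); hsv=cv2.cvtColor(im,cv2.COLOR_BGR2HSV)
H,S,V=cv2.split(hsv)
def comp(mask,box):
    m=np.zeros_like(mask); u0,v0,u1,v1=box; m[v0:v1,u0:u1]=mask[v0:v1,u0:u1]
    cs,_=cv2.findContours(m,cv2.RETR_EXTERNAL,cv2.CHAIN_APPROX_NONE); return max(cs,key=cv2.contourArea)
def rect(c,z):
    P=plane("wrist",c[:,0,:],z,T); r=cv2.minAreaRect((P[:,:2]*1000).astype(np.float32)); return r
white=((S<60)&(V>180)).astype(np.uint8)*255
for n,b in [("green",(305,195,375,275)),("red",(310,105,370,185))]:
    c=comp(white,b); print(n,"window",rect(c,.102), cv2.boundingRect(c))
g=((H>45)&(H<90)&(S>90)).astype(np.uint8)*255
c=comp(g,(305,190,375,275)); print("green all",rect(c,.102),cv2.boundingRect(c))
m=np.zeros_like(g);m[222:256,328:355]=g[222:256,328:355]
v,u=np.nonzero(m);print("dot",u.mean(),v.mean(),plane("wrist",(u.mean(),v.mean()),.102,T))
cv2.imwrite("pics/w1c.png",cv2.resize(im[80:280,280:400],None,fx=3,fy=3,interpolation=cv2.INTER_CUBIC))
```

```text
green window ((571.6107177734375, 127.75982666015625), (27.561161041259766, 52.063232421875), 18.74659538269043) (327, 216, 29, 48)
red window ((541.489990234375, 217.29554748535156), (28.39137840270996, 52.146507263183594), 19.334325790405273) (323, 116, 33, 58)
green all ((568.3941040039062, 135.8135986328125), (38.55542755126953, 76.9903335571289), 19.076248168945312) (321, 194, 40, 73)
dot 341.4595469255663 240.14239482200648 [[0.57181433 0.12748961 0.102     ]]
```

View pics/w1c.png

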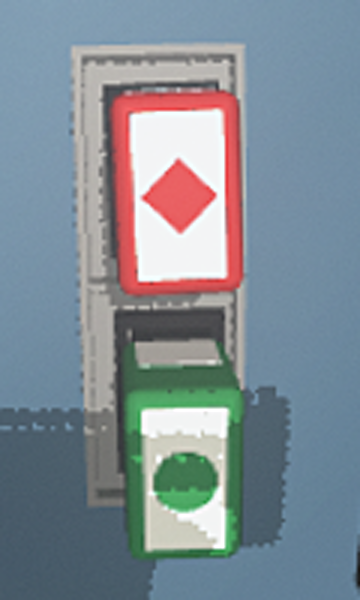

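Run:
```python
from h import *
s=bot.get_state(); print(s['time'],s['tool_pos'],s['ee_rot'],abs(s['qd']).max())
optics.grab_frame("wrist")
s=bot.get_state(); T=toolT(s); np.save("T2.npy",T);im=optics.grab_frame("wrist")[:,:,::-1]; cv2.imwrite("pics/w2.png",im)
print(s['time'],s['tool_pos'],s['ee_rot'],abs(s['qd']).max())
im=np.ascontiguousarray(im)
hsv=cv2.cvtColor(im,cv2.COLOR_BGR2HSV)
H,S,V=cv2.split(hsv)
white=((S<60)&(V>150)).astype(np.uint8)*255
for b in [(312,200,372,275)]:
    m=np.zeros_like(white);m[200:275,312:372]=white[200:275,312:372]
    cs,_=cv2.findContours(m,cv2.RETR_EXTERNAL,cv2.CHAIN_APPROX_NONE); c=max(cs,key=cv2.contourArea)
    P=plane("wrist",c[:,0,:],.102,T);print(cv2.boundingRect(c),cv2.minAreaRect((P[:,:2]*1000).astype(np.float32)))
```

```text
1.2 [0.53363014 0.17175645 0.2382429 ] [ 3.14019699e+00 -5.47460337e-05  2.88777480e-01] 0.07521234649128986
1.25 [0.53190813 0.17383699 0.23804302] [-3.14146388e+00  1.07393456e-03  2.91987296e-01] 0.0583575531644469
(330, 222, 28, 47) ((572.0908813476562, 127.7660140991211), (28.142911911010742, 52.05701446533203), 17.528976440429688)
```

Emit:
{"name": "drive_tool", "arguments": {"dr": [[0, 0, 0], [0, 0, -0.01], [0, 0, -0.02], [0, 0, -0.02], [0, 0, -0.02], [0, 0, -0.02]], "travel": [[6, 12, 15], [13, 30, 40], [20, 47, 65], [25, 57, 83], [26, 58, 88], [26, 58, 88]], "gripper": [0, 0, 0, 0, 0, 0]}}

```text
time: 2.05
tool_pos: [0.5724, 0.1286, 0.1506]
ee_rot: [-3.141, 0.0, 0.317]
wrist_force: [0.8, -0.5, -0.0]
finger_gap: 1.001
```

Run:
```python
from h import *
for i in range(3): optics.grab_frame("wrist")
s=bot.get_state(); T=toolT(s); im=optics.grab_frame("wrist")[:,:,::-1]; cv2.imwrite("pics/w3.png",im)
np.save("T3.npy",T)
print(s['time'],s['tool_pos'],s['ee_rot'],abs(s['qd']).max())
cam=(T@optics.calibration("wrist")["tool_from_camera"])[:3,3];print(cam)
```

```text
2.2 [0.57306274 0.12864043 0.15176162] [ 3.14119401e+00 -1.59736184e-03  3.16703437e-01] 0.0036236807461768024
[0.54817361 0.20278816 0.29751754]
```

View pics/w3.png

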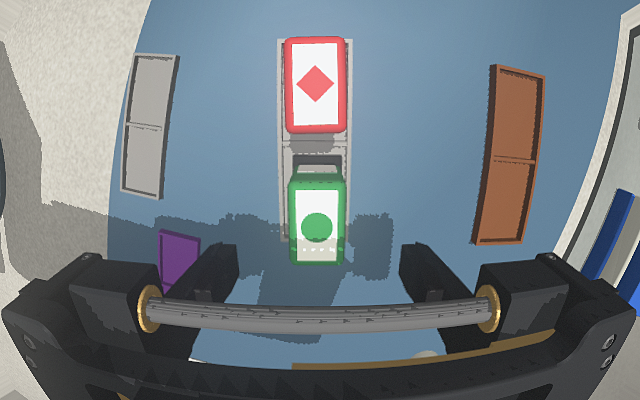

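Green cap is centred between the fingers at (317,227), nearly vertical in the image. Fine measurement now.

Run:
```python
from h import *
T=np.load("T3.npy");im=cv2.imread("pics/w3.png"); hsv=cv2.cvtColor(im,cv2.COLOR_BGR2HSV);H,S,V=cv2.split(hsv)
g=((H>45)&(H<90)&(S>80)).astype(np.uint8)*255
m=np.zeros_like(g);m[208:248,298:337]=g[208:248,298:337]
v,u=np.nonzero(m);print("dot",u.mean(),v.mean(),plane("wrist",(u.mean(),v.mean()),.102,T))
white=((S<70)&(V>150)).astype(np.uint8)*255
m=np.zeros_like(g);m[185:275,288:345]=white[185:275,288:345]
cs,_=cv2.findContours(m,cv2.RETR_EXTERNAL,cv2.CHAIN_APPROX_NONE); c=max(cs,key=cv2.contourArea)
P=plane("wrist",c[:,0,:],.102,T);print(cv2.boundingRect(c),cv2.minAreaRect((P[:,:2]*1000).astype(np.float32)))
# tray via side-lines, from red/green: also rim corners by eye
for uv in [(277,39),(353,39),(281,241)]: print(plane("wrist",uv,.014,T))
```

```text
dot 316.3264177040111 227.01383125864453 [[0.57162393 0.12769683 0.102     ]]
(295, 190, 44, 71) ((571.6179809570312, 128.00497436523438), (28.569997787475586, 51.480712890625), 18.040939331054688)
[[0.49290119 0.25378965 0.014     ]]
[[0.55799786 0.27479311 0.014     ]]
[[0.55302709 0.06825326 0.014     ]]
```

Emit:
{"name": "drive_tool", "arguments": {"dr": [[0, 0, 0], [0, 0, 0], [0, 0, 0], [0, 0, 0], [0, 0, 0], [0, 0, 0]], "travel": [[-1, 0, 15], [-1, 0, 40], [-1, 0, 65], [-1, 0, 83], [-1, 0, 90], [-1, 0, 90]], "gripper": [0, 0, 0, 0, 0, 0]}}

```text
time: 3.0
tool_pos: [0.5716, 0.1278, 0.0604]
ee_rot: [-3.141, 0.001, 0.316]
wrist_force: [0.1, -0.8, 0.4]
finger_gap: 1.003
```

Emit:
{"name": "drive_tool", "arguments": {"dr": [[0, 0, 0], [0, 0, 0], [0, 0, 0], [0, 0, 0], [0, 0, 0], [0, 0, 0], [0, 0, 0], [0, 0, 0]], "travel": [[0, 0, 0], [0, 0, 0], [0, 0, 0], [0, 0, 0], [0, 0, 0], [0, 0, 0], [0, 0, 0], [0, 0, 0]], "gripper": [0.2, 0.4, 0.6, 0.8, 1, 1, 1, 1]}}

```text
time: 4.0
tool_pos: [0.5718, 0.1278, 0.0607]
ee_rot: [3.142, -0.0, 0.316]
wrist_force: [0.4, 0.8, 1.0]
finger_gap: 0.449
```

Emit:
{"name": "drive_tool", "arguments": {"dr": [[0, 0, 0], [0, 0, 0], [0, 0, 0], [0, 0, 0], [0, 0, 0], [0, 0, 0]], "travel": [[0, 0, -8], [0, 0, -30], [0, 0, -65], [0, 0, -100], [0, 0, -130], [0, 0, -140]], "gripper": [1, 1, 1, 1, 1, 1]}}

```text
time: 4.75
tool_pos: [0.5727, 0.1278, 0.203]
ee_rot: [3.141, -0.003, 0.316]
wrist_force: [-0.1, -0.4, -2.9]
finger_gap: 0.45
```

Run:
```python
from h import *
im=optics.grab_frame("side")[:,:,::-1]; cv2.imwrite("pics/s4.png",cv2.resize(im[60:300,150:450],None,fx=2.4,fy=2.4,interpolation=cv2.INTER_CUBIC))
```

```text
(no output)
```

View pics/s4.png

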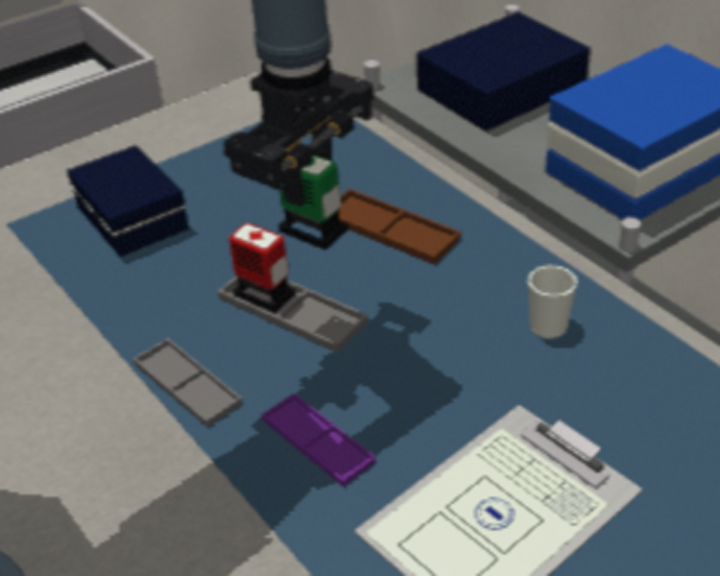

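The green stamp hangs upright in the gripper and the red stamp is undisturbed. Moving beyond the card so that the wrist camera can see the box.

Emit:
{"name": "drive_tool", "arguments": {"dr": [[0, 0, 0.02], [0, 0, 0.05], [0, 0, 0.08], [0, 0, 0.11], [0, 0, 0.14], [0, 0, 0.17], [0, 0, 0.2], [0, 0, 0.22]], "travel": [[-15, 25, 0], [-45, 74, 0], [-75, 123, 0], [-105, 172, 0], [-135, 221, 0], [-165, 270, 0], [-195, 320, 0], [-215, 353, 0]], "gripper": [1, 1, 1, 1, 1, 1, 1, 1]}}

```text
time: 5.8
tool_pos: [0.4755, -0.2765, 0.1991]
ee_rot: [-3.14, 0.002, 0.093]
wrist_force: [1.3, 0.2, -1.6]
finger_gap: 0.452
```

Emit:
{"name": "drive_tool", "arguments": {"dr": [[0, 0, 0], [0, 0, 0], [0, 0, 0]], "travel": [[0, 0, 0], [0, 0, 0], [0, 0, 0]], "gripper": [1, 1, 1]}}

```text
time: 6.18
tool_pos: [0.4772, -0.2732, 0.2001]
ee_rot: [-3.141, 0.001, 0.098]
wrist_force: [0.5, -0.2, -1.7]
finger_gap: 0.45
```

Run:
```python
from h import *
s=bot.get_state(); T=toolT(s); im=optics.grab_frame("wrist")[:,:,::-1]; cv2.imwrite("pics/w5.png",im)
np.save("T5.npy",T)
print(s['time'],s['tool_pos'],s['ee_rot'],abs(s['qd']).max())
```

```text
6.175 [ 0.47716507 -0.27318817  0.20008775] [-3.14051993e+00  7.03876004e-04  9.75639219e-02] 0.005743417035298063
```

View pics/w5.png

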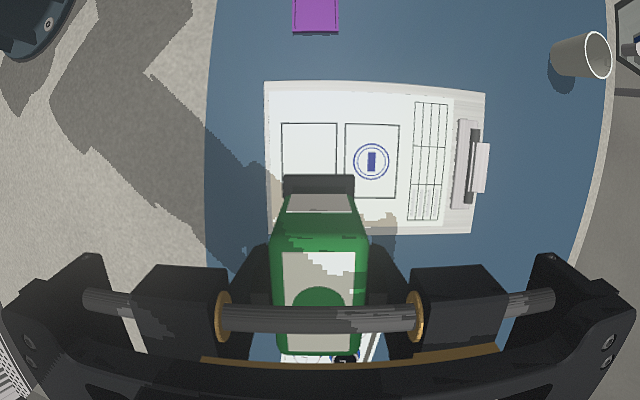

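The blank box's top is at (309,124) but the stamp hides its lower edge, so I go 70 mm further to see it whole.

Emit:
{"name": "drive_tool", "arguments": {"dr": [[0, 0, 0], [0, 0, 0], [0, 0, 0], [0, 0, 0], [0, 0, 0], [0, 0, 0]], "travel": [[0, 20, 0], [0, 50, 0], [0, 70, 0], [0, 70, 0], [0, 70, 0], [0, 70, 0]], "gripper": [1, 1, 1, 1, 1, 1]}}

```text
time: 6.98
tool_pos: [0.4838, -0.3434, 0.2006]
ee_rot: [-3.141, 0.0, 0.097]
wrist_force: [-0.1, -0.5, -1.7]
finger_gap: 0.45
```

Run:
```python
from h import *
optics.grab_frame("wrist")
s=bot.get_state(); T=toolT(s); im=optics.grab_frame("wrist")[:,:,::-1]; cv2.imwrite("pics/w6.png",im)
np.save("T6.npy",T)
cv2.imwrite("pics/w6c.png",cv2.resize(im[20:260,230:480],None,fx=2.4,fy=2.4,interpolation=cv2.INTER_CUBIC))
print(s['time'],s['tool_pos'],s['ee_rot'],abs(s['qd']).max())
```

```text
7.025 [ 0.48387086 -0.34346498  0.20073752] [-3.14136903e+00  9.11992307e-05  9.68020556e-02] 0.002801159677326154
```

View pics/w6c.png

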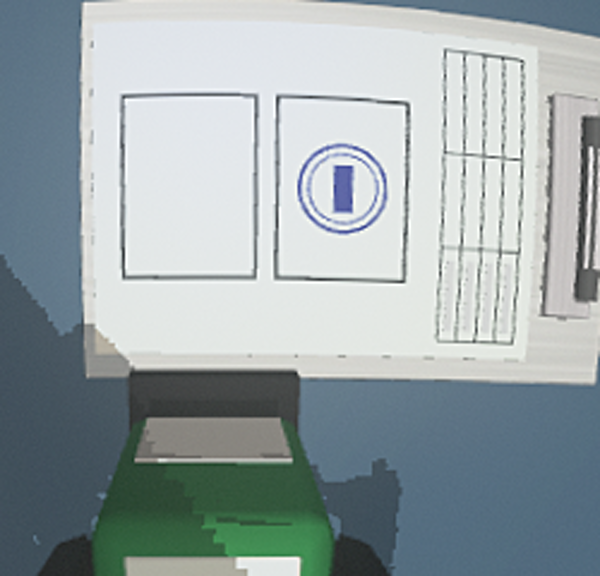

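Now both boxes are whole: blank at crop (122–258, 93–279), imprint at (343,188). The foot's far top edge is at crop (131–299, 371).

Run:
```python
from h import *
T=np.load("T6.npy");im=cv2.imread("pics/w6.png");g=cv2.cvtColor(im,cv2.COLOR_BGR2GRAY)
bg=cv2.medianBlur(g,15)
line=((bg.astype(int)-g>25)).astype(np.uint8)*255
def box(u0,v0,u1,v1):
    m=np.zeros_like(line);m[v0:v1,u0:u1]=line[v0:v1,u0:u1]
    cs,_=cv2.findContours(cv2.dilate(m,np.ones((2,2))),cv2.RETR_EXTERNAL,cv2.CHAIN_APPROX_NONE);c=max(cs,key=cv2.contourArea)
    P=plane("wrist",c[:,0,:],.005,T);return cv2.boundingRect(c),cv2.minAreaRect((P[:,:2]*1000).astype(np.float32))
print(box(275,53,341,140)); print(box(342,53,408,142))
for uv in [(230+131/2.4,20+371/2.4),(230+299/2.4,20+371/2.4)]:
    print("foot edge",[round(x,4) for x in plane("wrist",uv,.2007+.019-.075+.010,T)[0]])
# top cross-check
print(plane("top",(402,240),.005))
```

```text
((280, 58, 59, 80), ((464.59942626953125, -254.11923217773438), (63.63785171508789, 87.84143829345703), 5.297237396240234))
((344, 59, 58, 80), ((534.3959350585938, -247.7513427734375), (63.93840408325195, 87.76675415039062), 5.786623001098633))
foot edge [np.float64(0.4586), np.float64(-0.309), np.float64(0.1547)]
foot edge [np.float64(0.5029), np.float64(-0.3047), np.float64(0.1547)]
[[ 0.46420004 -0.25282754  0.005     ]]
```

Emit:
{"name": "drive_tool", "arguments": {"dr": [[0, 0, 0], [0, 0, 0], [0, 0, 0], [0, 0, 0], [0, 0, 0], [0, 0, 0], [0, 0, 0], [0, 0, 0]], "travel": [[-2, -20, 0], [-6, -50, 0], [-10, -80, 10], [-11, -90, 40], [-11, -90, 75], [-11, -90, 105], [-11, -90, 120], [-11, -90, 120]], "gripper": [1, 1, 1, 1, 1, 1, 1, 1]}}

```text
time: 8.07
tool_pos: [0.4638, -0.2552, 0.0801]
ee_rot: [-3.14, 0.001, 0.096]
wrist_force: [-0.1, -0.3, -2.5]
finger_gap: 0.449
```

Run:
```python
from h import *
for i in range(3): optics.grab_frame("wrist")
s=bot.get_state(); T=toolT(s); im=optics.grab_frame("wrist")[:,:,::-1]; cv2.imwrite("pics/w7.png",im)
np.save("T7.npy",T)
cv2.imwrite("pics/w7c.png",cv2.resize(im[80:280,230:430],None,fx=3,fy=3,interpolation=cv2.INTER_CUBIC))
print(s['time'],s['tool_pos'],s['ee_rot'],s['wrist_force'],abs(s['qd']).max())
```

```text
8.225 [ 0.46508458 -0.25641306  0.08206026] [ 3.13990149e+00 -1.55879833e-03  9.60628104e-02] [-0.65887144  0.15460548 -2.44399599] 0.005413581629727928
```

View pics/w7c.png

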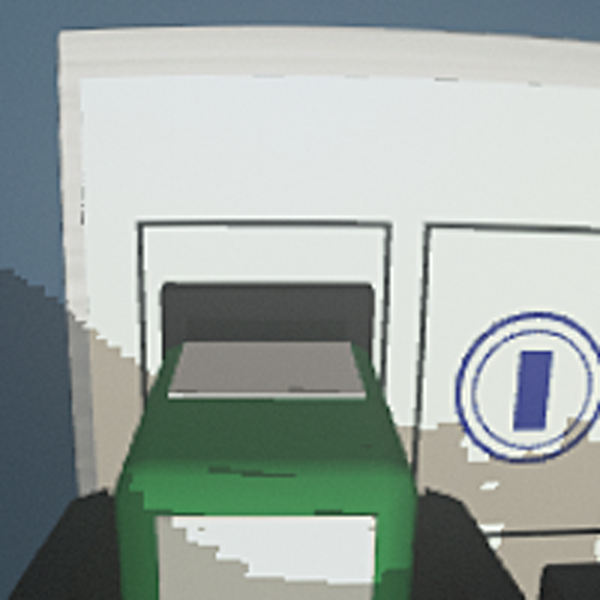

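Run:
```python
from h import *
T=np.load("T7.npy")
f=lambda a,b:(230+a/3,80+b/3)
a=plane("wrist",[f(137,223),f(390,223)],.005,T);z=T[2,3]-.056+.01
b=plane("wrist",[f(162,285),f(375,285)],z,T)
print(a,b)
B=np.array([[np.cos(.094),np.sin(.094)],[-np.sin(.094),np.cos(.094)]])
print("box centre",a.mean(0)[:2]-B[1]*.043,"foot centre",b.mean(0)[:2]-B[1]*.035)
print(B@((b.mean(0)[:2]-B[1]*.035)-(a.mean(0)[:2]-B[1]*.043)))
```

```text
[[ 0.42959201 -0.2144615   0.005     ]
 [ 0.49075347 -0.20866818  0.005     ]] [[ 0.43959095 -0.22226887  0.03606026]
 [ 0.48449968 -0.218003    0.03606026]]
box centre [ 0.46420879 -0.254375  ] foot centre [ 0.46533047 -0.25498142]
[ 0.00105982 -0.00070902]
```

Foot is within about 1 mm of the box centre. Descending slowly to just above contact.

Emit:
{"name": "drive_tool", "arguments": {"dr": [[0, 0, 0], [0, 0, 0], [0, 0, 0], [0, 0, 0], [0, 0, 0], [0, 0, 0]], "travel": [[-1, 0, 5], [-1, 0, 10], [-1, 0, 14], [-1, 0, 16], [-1, 0, 17], [-1, 0, 17]], "gripper": [1, 1, 1, 1, 1, 1]}}

```text
time: 9.02
tool_pos: [0.4633, -0.2558, 0.0637]
ee_rot: [-3.142, 0.0, 0.096]
wrist_force: [-0.6, 0.5, -1.8]
finger_gap: 0.449
```

Emit:
{"name": "drive_tool", "arguments": {"dr": [[0, 0, 0], [0, 0, 0], [0, 0, 0], [0, 0, 0], [0, 0, 0], [0, 0, 0], [0, 0, 0]], "travel": [[0, 0, 1], [0, 0, 2], [0, 0, 3], [0, 0, 4], [0, 0, 5], [0, 0, 6], [0, 0, 6]], "gripper": [1, 1, 1, 1, 1, 1, 1]}}

```text
time: 9.9
tool_pos: [0.4634, -0.2559, 0.0581]
ee_rot: [3.141, -0.0, 0.096]
wrist_force: [-1.8, 1.6, 6.2]
finger_gap: 0.453
```

Emit:
{"name": "drive_tool", "arguments": {"dr": [[0, 0, 0], [0, 0, 0], [0, 0, 0], [0, 0, 0], [0, 0, 0], [0, 0, 0], [0, 0, 0], [0, 0, 0]], "travel": [[0, 0, 1], [0, 0, 3], [0, 0, 5], [0, 0, 7], [0, 0, 8], [0, 0, 9], [0, 0, 10], [0, 0, 10]], "gripper": [1, 1, 1, 1, 1, 1, 1, 1]}}

```text
time: 10.9
tool_pos: [0.4635, -0.2559, 0.0486]
ee_rot: [3.141, -0.0, 0.096]
wrist_force: [-2.3, 3.4, 10.3]
finger_gap: 0.452
```

Emit:
{"name": "drive_tool", "arguments": {"dr": [[0, 0, 0], [0, 0, 0], [0, 0, 0], [0, 0, 0], [0, 0, 0], [0, 0, 0]], "travel": [[0, 0, 0.5], [0, 0, 1], [0, 0, 1.5], [0, 0, 2], [0, 0, 2.5], [0, 0, 2.5]], "gripper": [1, 1, 1, 1, 1, 1]}}

```text
time: 11.65
tool_pos: [0.4635, -0.256, 0.0463]
ee_rot: [3.141, -0.0, 0.096]
wrist_force: [-3.0, 2.8, 12.0]
finger_gap: 0.45
```

Emit:
{"name": "drive_tool", "arguments": {"dr": [[0, 0, 0], [0, 0, 0], [0, 0, 0], [0, 0, 0]], "travel": [[0, 0, 0.5], [0, 0, 1], [0, 0, 1], [0, 0, 1]], "gripper": [1, 1, 1, 1]}}

```text
time: 12.15
tool_pos: [0.4635, -0.256, 0.0457]
ee_rot: [3.141, -0.0, 0.096]
wrist_force: [-4.9, 4.3, 15.7]
finger_gap: 0.452
```

The stop has been reached, since the force jumped. A little more, then hold.

Emit:
{"name": "drive_tool", "arguments": {"dr": [[0, 0, 0], [0, 0, 0], [0, 0, 0], [0, 0, 0], [0, 0, 0], [0, 0, 0], [0, 0, 0], [0, 0, 0]], "travel": [[0, 0, 0.5], [0, 0, 0.5], [0, 0, 0.5], [0, 0, 0.5], [0, 0, 0.5], [0, 0, 0.5], [0, 0, 0.5], [0, 0, 0.5]], "gripper": [1, 1, 1, 1, 1, 1, 1, 1]}}

```text
time: 13.15
tool_pos: [0.4635, -0.256, 0.0456]
ee_rot: [3.141, 0.0, 0.096]
wrist_force: [-5.6, 4.8, 20.1]
finger_gap: 0.452
```

Run:
```python
from h import *
im=optics.grab_frame("side")[:,:,::-1]; cv2.imwrite("pics/s8.png",cv2.resize(im[180:340,260:460],None,fx=3.5,fy=3.5,interpolation=cv2.INTER_CUBIC))
s=bot.get_state();im=optics.grab_frame("wrist")[:,:,::-1]; cv2.imwrite("pics/w8.png",cv2.resize(im[80:280,230:430],None,fx=3,fy=3,interpolation=cv2.INTER_CUBIC))
print(s['tool_pos'],s['wrist_force'])
```

```text
[ 0.46349962 -0.25598696  0.04561017] [-5.34783842  5.09982996 19.84498679]
```

View pics/s8.png

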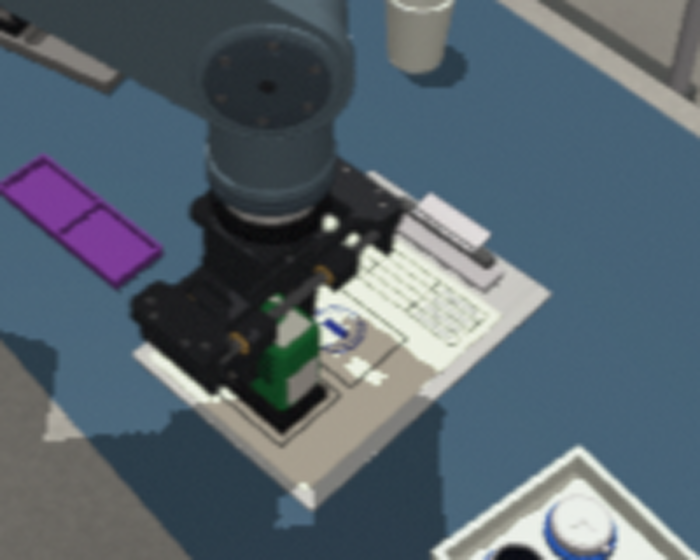

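View pics/w8.png

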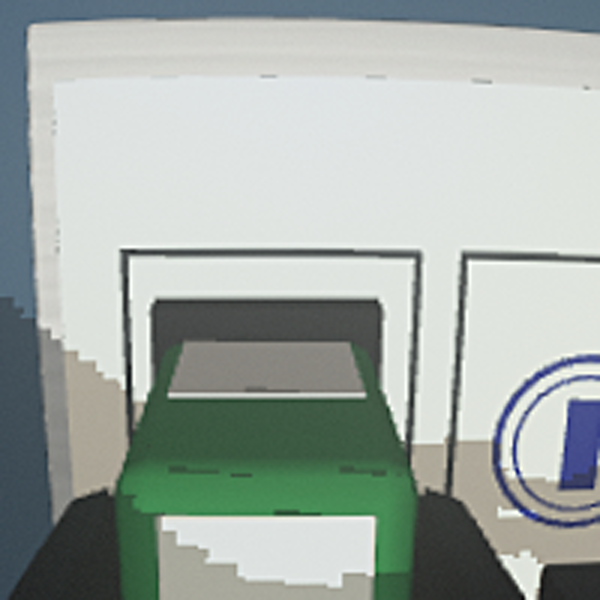

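The stamp is centred in the blank box (box 122–420, foot 151–382 in the crop). The cap has not moved in the grip, and the press held for over 1 s at about 20 N. Releasing straight up, slowly at first.

Emit:
{"name": "drive_tool", "arguments": {"dr": [[0, 0, 0], [0, 0, 0], [0, 0, 0], [0, 0, 0], [0, 0, 0], [0, 0, 0], [0, 0, 0], [0, 0, 0]], "travel": [[0, 0, -1], [0, 0, -2], [0, 0, -4], [0, 0, -6], [0, 0, -8], [0, 0, -10], [0, 0, -12], [0, 0, -14]], "gripper": [1, 1, 1, 1, 1, 1, 1, 1]}}

```text
time: 14.25
tool_pos: [0.4634, -0.2559, 0.0584]
ee_rot: [3.141, -0.0, 0.096]
wrist_force: [-1.1, 2.4, 6.7]
finger_gap: 0.452
```

Emit:
{"name": "drive_tool", "arguments": {"dr": [[0, 0, 0], [0, 0, 0], [0, 0, 0], [0, 0, 0], [0, 0, 0], [0, 0, 0], [0, 0, 0], [0, 0, 0]], "travel": [[0, 0, -2], [0, 0, -4], [0, 0, -7], [0, 0, -12], [0, 0, -22], [0, 0, -42], [0, 0, -65], [0, 0, -75]], "gripper": [1, 1, 1, 1, 1, 1, 1, 1]}}

```text
time: 15.25
tool_pos: [0.464, -0.2564, 0.1345]
ee_rot: [3.14, -0.002, 0.096]
wrist_force: [0.4, -0.5, -2.1]
finger_gap: 0.449
```

Emit:
{"name": "drive_tool", "arguments": {"dr": [[0, 0, 0], [0, 0, 0], [0, 0, 0], [0, 0, 0], [0, 0, 0]], "travel": [[0, 0, -20], [0, 0, -45], [0, 0, -60], [0, 0, -65], [0, 0, -65]], "gripper": [1, 1, 1, 1, 1]}}

```text
time: 15.88
tool_pos: [0.4631, -0.2557, 0.1974]
ee_rot: [-3.141, 0.0, 0.096]
wrist_force: [-0.7, -0.1, -1.9]
finger_gap: 0.451
```

Run:
```python
from h import *
im=optics.grab_frame("side")[:,:,::-1]; cv2.imwrite("pics/s9.png",cv2.resize(im[130:330,230:480],None,fx=3,fy=3,interpolation=cv2.INTER_CUBIC))
s=bot.get_state();print(s['time'],s['tool_pos'],s['ee_rot'],s['wrist_force'],s['qpos'])
```

```text
15.925 [ 0.46288212 -0.25548988  0.1968973 ] [-3.14063418e+00  8.52880628e-04  9.59658530e-02] [ 0.52140427 -0.05609776 -1.58897628] [-7.29049072e-01  1.20746127e-01  1.76363462e+00  2.50923195e-05
  1.25849468e+00 -8.25022241e-01]
```

View pics/s9.png

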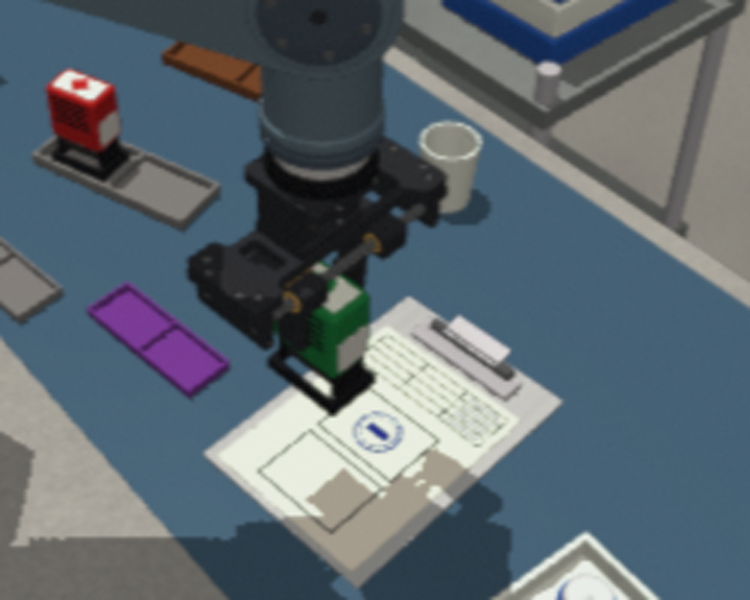

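Cap is up and the stamp is clear and upright. Returning above its place.

Emit:
{"name": "drive_tool", "arguments": {"dr": [[0, 0, -0.02], [0, 0, -0.05], [0, 0, -0.08], [0, 0, -0.11], [0, 0, -0.14], [0, 0, -0.17], [0, 0, -0.2], [0, 0, -0.22]], "travel": [[8, -20, 0], [28, -70, 0], [48, -123, 0], [69, -176, 0], [90, -229, 0], [110, -282, 0], [130, -335, 0], [145, -371, 0]], "gripper": [1, 1, 1, 1, 1, 1, 1, 1]}}

```text
time: 16.92
tool_pos: [0.5716, 0.1299, 0.1964]
ee_rot: [-3.141, 0.002, 0.318]
wrist_force: [0.3, -0.6, -2.4]
finger_gap: 0.452
```

Emit:
{"name": "drive_tool", "arguments": {"dr": [[0, 0, 0], [0, 0, 0], [0, 0, 0]], "travel": [[0, 0, 0], [0, 0, 0], [0, 0, 0]], "gripper": [1, 1, 1]}}

```text
time: 17.3
tool_pos: [0.5717, 0.1261, 0.1973]
ee_rot: [3.142, 0.001, 0.314]
wrist_force: [0.6, -0.4, -2.5]
finger_gap: 0.451
```

Run:
```python
from h import *
im=optics.grab_frame("top")[:,:,::-1]; cv2.imwrite("pics/t10.png",cv2.resize(im[120:290,230:450],None,fx=3.5,fy=3.5,interpolation=cv2.INTER_CUBIC))
optics.grab_frame("wrist")
s=bot.get_state();im=optics.grab_frame("wrist")[:,:,::-1]; cv2.imwrite("pics/w10.png",im)
np.save("T10.npy",toolT(s))
print(s['time'],s['tool_pos'],s['ee_rot'],abs(s['qd']).max())
```

```text
17.4 [0.5719112 0.126195  0.197613 ] [3.14152676e+00 3.10410807e-04 3.14216020e-01] 0.004137375554398424
```

View pics/w10.png

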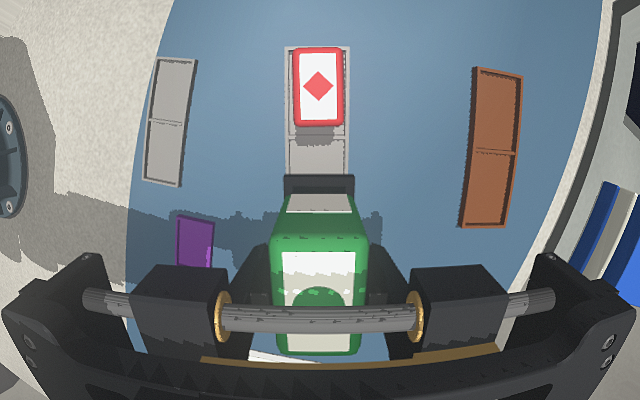

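View pics/t10.png

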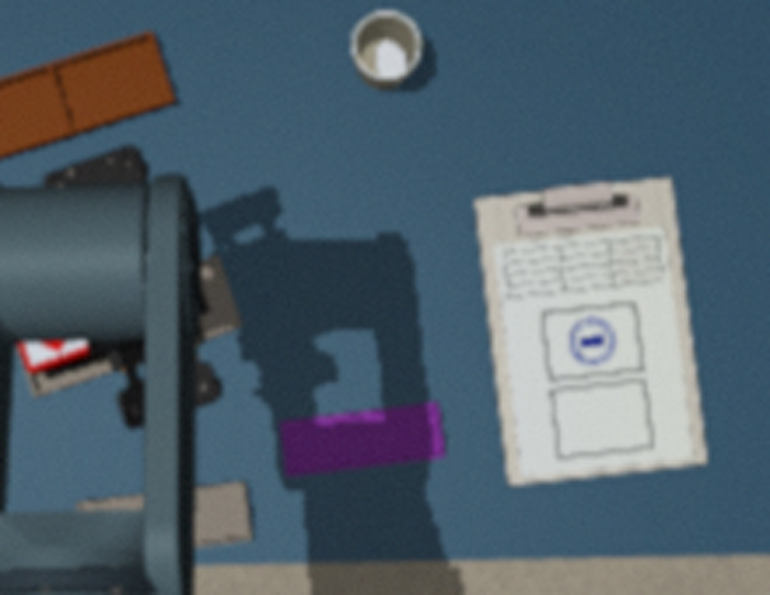

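The wrist view shows the empty place straight under the stamp and red in position at (318,86). The card shows no new ink, so the renderer may not draw one; I'll look again at the end. The force and travel record says full stroke. Lowering.

Emit:
{"name": "drive_tool", "arguments": {"dr": [[0, 0, 0], [0, 0, 0], [0, 0, 0], [0, 0, 0], [0, 0, 0], [0, 0, 0], [0, 0, 0], [0, 0, 0]], "travel": [[0, -2, 15], [0, -2, 40], [0, -2, 65], [0, -2, 90], [0, -2, 112], [0, -2, 124], [0, -2, 128], [0, -2, 128]], "gripper": [1, 1, 1, 1, 1, 1, 1, 1]}}

```text
time: 18.45
tool_pos: [0.5717, 0.1293, 0.0699]
ee_rot: [3.141, -0.0, 0.316]
wrist_force: [-0.6, -0.2, -2.0]
finger_gap: 0.452
```

Emit:
{"name": "drive_tool", "arguments": {"dr": [[0, 0, 0], [0, 0, 0], [0, 0, 0], [0, 0, 0], [0, 0, 0], [0, 0, 0]], "travel": [[0, 0, 2], [0, 0, 4], [0, 0, 6], [0, 0, 7], [0, 0, 7], [0, 0, 7]], "gripper": [1, 1, 1, 1, 1, 1]}}

```text
time: 19.2
tool_pos: [0.5714, 0.1293, 0.0627]
ee_rot: [-3.142, -0.0, 0.316]
wrist_force: [0.1, 0.3, -1.8]
finger_gap: 0.449
```

Emit:
{"name": "drive_tool", "arguments": {"dr": [[0, 0, 0], [0, 0, 0], [0, 0, 0], [0, 0, 0]], "travel": [[0, 0, 1], [0, 0, 2], [0, 0, 2], [0, 0, 2]], "gripper": [1, 1, 1, 1]}}

```text
time: 19.7
tool_pos: [0.5715, 0.1293, 0.0608]
ee_rot: [3.142, -0.0, 0.316]
wrist_force: [0.4, 0.4, -0.9]
finger_gap: 0.452
```

Emit:
{"name": "drive_tool", "arguments": {"dr": [[0, 0, 0], [0, 0, 0], [0, 0, 0]], "travel": [[0, 0, 0.5], [0, 0, 0.5], [0, 0, 0.5]], "gripper": [1, 1, 1]}}

```text
time: 20.08
tool_pos: [0.5716, 0.1293, 0.0606]
ee_rot: [3.141, -0.0, 0.316]
wrist_force: [-1.1, 1.3, 4.3]
finger_gap: 0.453
```

Emit:
{"name": "drive_tool", "arguments": {"dr": [[0, 0, 0], [0, 0, 0], [0, 0, 0], [0, 0, 0], [0, 0, 0], [0, 0, 0], [0, 0, 0], [0, 0, 0]], "travel": [[0, 0, 0], [0, 0, 0], [0, 0, 0], [0, 0, 0], [0, 0, 0], [0, 0, 0], [0, 0, 0], [0, 0, 0]], "gripper": [0.5, 0.4, 0.3, 0.2, 0.1, 0, 0, 0]}}

```text
time: 21.08
tool_pos: [0.5714, 0.1293, 0.0602]
ee_rot: [-3.142, -0.0, 0.316]
wrist_force: [0.0, 0.0, 0.2]
finger_gap: 1.003
```

Emit:
{"name": "drive_tool", "arguments": {"dr": [[0, 0, 0], [0, 0, 0], [0, 0, 0], [0, 0, 0], [0, 0, 0], [0, 0, 0]], "travel": [[0, 0, -8], [0, 0, -30], [0, 0, -65], [0, 0, -100], [0, 0, -130], [0, 0, -140]], "gripper": [0, 0, 0, 0, 0, 0]}}

```text
time: 21.82
tool_pos: [0.5727, 0.1294, 0.203]
ee_rot: [3.14, -0.004, 0.316]
wrist_force: [0.3, 0.1, -0.4]
finger_gap: 0.999
```

Emit:
{"name": "drive_tool", "arguments": {"dr": [[0, 0, 0], [0, 0, 0], [0, 0, 0], [0, 0, 0], [0, 0, 0]], "travel": [[-20, 0, 0], [-55, 0, 0], [-90, 0, 0], [-100, 0, 0], [-100, 0, 0]], "gripper": [0, 0, 0, 0, 0]}}

```text
time: 22.45
tool_pos: [0.4765, 0.0982, 0.2002]
ee_rot: [3.142, -0.0, 0.315]
wrist_force: [1.1, -0.1, 0.1]
finger_gap: 0.998
```

Run:
```python
from h import *
for i in range(3): t=optics.grab_frame("top")[:,:,::-1]
sd=optics.grab_frame("side")[:,:,::-1]
s=bot.get_state();T=toolT(s);w=np.ascontiguousarray(optics.grab_frame("wrist")[:,:,::-1]);np.save("T11.npy",T)
cv2.imwrite("pics/t11.png",t);cv2.imwrite("pics/s11.png",sd);cv2.imwrite("pics/w11.png",w)
print(s['time'],s['tool_pos'],s['ee_rot'],s['wrist_force'],abs(s['qd']).max())
```

```text
22.65 [0.47720699 0.09833115 0.20021783] [ 3.14156102e+00 -2.95409292e-04  3.16074476e-01] [ 0.25265545  0.68423363 -0.29662474] 0.0037360402987753312
```

View pics/w11.png

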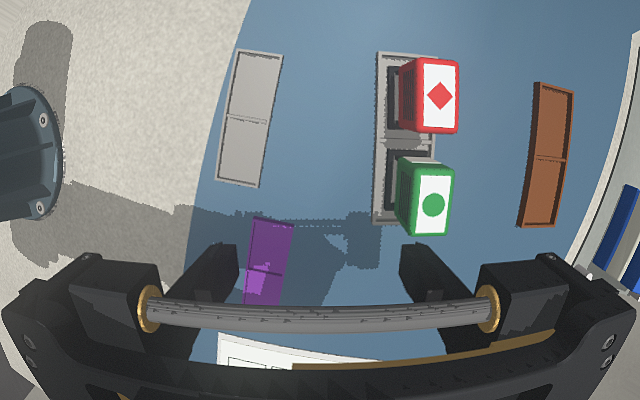

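View pics/s11.png

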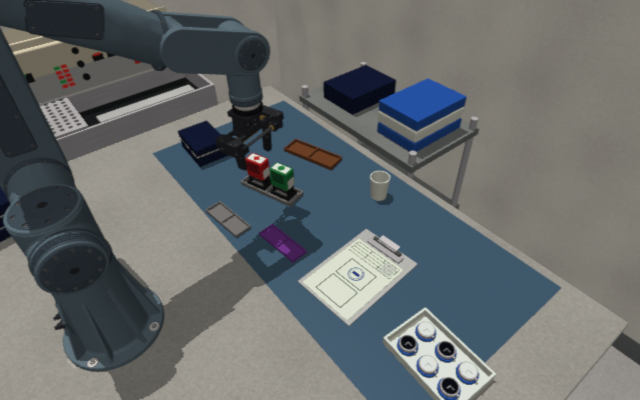

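Both stamps stand upright in the tray, green dot at (433,205) and red at (439,96). The cup and carrier look unmoved. Measuring before handing in.

Run:
```python
from h import *
T=np.load("T11.npy");im=cv2.imread("pics/w11.png");H,S,V=cv2.split(cv2.cvtColor(im,cv2.COLOR_BGR2HSV))
g=((H>45)&(H<90)&(S>80));m=np.zeros_like(g);m[190:220,418:449]=g[190:220,418:449];v,u=np.nonzero(m);uvw=(u.mean(),v.mean())
print("green dot",plane("wrist",uvw,.102,T)[0])
r=((H<8)|(H>172))&(S>90);m=np.zeros_like(r);m[80:113,424:455]=r[80:113,424:455];v,u=np.nonzero(m);print("red",plane("wrist",(u.mean(),v.mean()),.102,T)[0])
T3=np.load("T3.npy");print("red before",plane("wrist",(315,83),.102,T3)[0])
# two wrist views share no time; height via top image dot
t0=cv2.imread("pics/top0.png");s0=cv2.imread("pics/side0.png");s1=cv2.imread("pics/s11.png");t1=cv2.imread("pics/t11.png")
def cen(im,b,lo,hi,smin=90):
    h=cv2.cvtColor(im,cv2.COLOR_BGR2HSV)[b[1]:b[3],b[0]:b[2]];k=cv2.inRange(h,(lo,smin,30),(hi,255,255));v,u=np.nonzero(k);return (round(u.mean()+b[0],1),round(v.mean()+b[1],1),len(u))
print("side green cap",cen(s0,(262,155,302,205),45,90),cen(s1,(262,155,302,205),45,90))
d=cv2.absdiff(s0,s1).max(2)
for n,b in {"cup":(365,165,395,205),"carrier":(380,305,500,400),"gift":(175,118,218,168),"red":(243,150,271,178)}.items(): print(n,"changed px",(d[b[1]:b[3],b[0]:b[2]]>40).sum())
cv2.imwrite("pics/card11.png",cv2.resize(s1[225:325,295:420],None,fx=5,fy=5,interpolation=cv2.INTER_CUBIC))
cv2.imwrite("pics/gift11.png",np.hstack([cv2.resize(x[140:205,165:310],None,fx=2.7,fy=2.7) for x in (s0,s1)]))
```

```text
green dot [0.57200845 0.12911924 0.102     ]
red [0.54165914 0.21731292 0.102     ]
red before [0.54153365 0.21762766 0.102     ]
side green cap (np.float64(280.9), np.float64(177.8), 364) (np.float64(280.3), np.float64(177.6), 364)
cup changed px 0
carrier changed px 0
gift changed px 0
red changed px 73
```

View pics/card11.png

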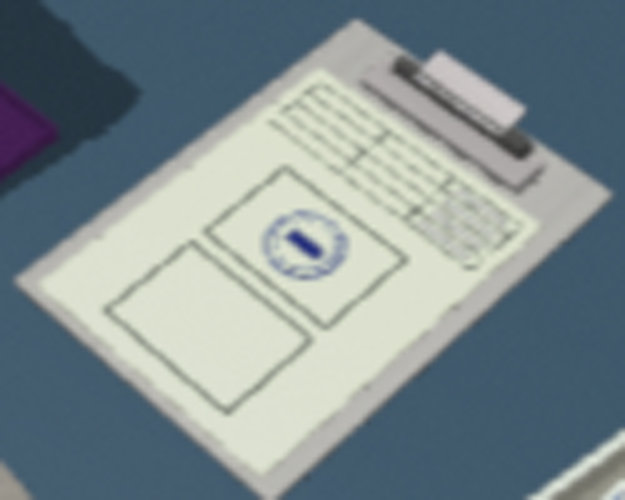

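View pics/gift11.png

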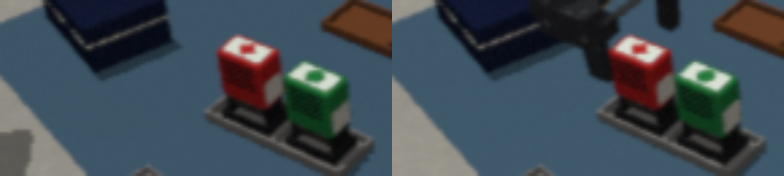

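```bash
python3 -c "
from plant import bot
print(bot.hand_in())"
```

```text
the job is handed in; nothing more can be done
None
```

I stamped the blank box with the green stamp, put the stamp back upright in its own place, and handed the job in at about 23 s. The one check that disagreed is that no ink shows on the card afterwards. The pictures may simply not draw it, so the full press rests on the force and travel readings below.

- **Press:** the foot was about 1 mm from the box centre and lined up to within about 0.01 rad. The spring force rose as expected over about 16 mm of travel, then jumped at the stop. I held it there for over 1 s at about 20 N, and the cap did not slip in the grip.
- **Lift:** I raised it straight up. The readings no longer showed the spring or the card, and the picture showed the cap up and the stamp clear.
- **Final state:** the green cap is about 1.5 mm from where it started, standing upright with its cap up and released. The red stamp is within 0.5 mm, the cup, carrier and gift box show no change in the side view, and the arm is touching nothing.

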